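# Lock the cup display with its bar and pin

## Task

Swing the cup display's retaining bar fully shut so that the eye at its end lies between the two ears of the catch, then lock it: put the red-headed pin straight down through the upper ear, the eye and the lower ear until its collar sits flush on the upper ear, and let go. Feel for the hole gently, without forcing the pin, and leave the cups standing where they are.

Things in the scene. Friction and masses are not known exactly. Their poses are not given: they have to be found in the camera images.
- board: light wooden board, 210 x 340 x 14 mm, fixed on the table; origin: centre of its underside; +x away from the robot to the cups, +y along the shut bar from catch to hinge. A steel stand (catch, hinge, bar) is screwed on it by eye, square to it, all of it up to 7 mm off its nominal place in board x and also in board y, either way. The stand's own pose is not measured.
- catch_nominal (a point): fixed in the board: where the hole's mouth in the upper ear's top face would be if the stand sat exactly; the true hole is up to 7 mm off in board x and in y; its height (76 mm) is exact. Catch: dark steel clevis, two level ears 44 x 44 mm, upper 6, lower 8 mm thick, 14 mm apart, a vertical 13.5 mm through hole in both, a web behind (board +x).
- hinge_nominal (a point): fixed in the board: nominal point on the bar's vertical hinge axis, at the height of the bar's top face (66.5 mm, exact), 200 mm from the nominal hole axis in board +y; the true hinge is off by the same up to 7 mm as the rest of the stand.
- bar (a joint): angle (rad) of the flat aluminium bar (18 x 7 mm) about its hinge: 0 = shut, at its stop, eye (36 mm outside, 16 mm hole) centred between the ears; grows to 1.3 as the eye end swings to board -x. Stays where left (light friction). On it, 110 mm from the hinge, a black upright round post to grip, 16 mm dia, 48 mm tall: from the hinge, 110 sin(angle) mm to board -x, 110 cos(angle) mm to -y.
- pin_grip (a point): centre of the lock pin's red round knob, 18 mm diameter, 42 mm tall; z runs up the pin. The point lies 26 mm above the underside of the steel collar (26 mm diameter, 4 mm thick) at the knob's foot. About 90 g. At the start the pin stands upright in a loose 18 mm hole of a 60 x 60 x 50 mm wooden block, its collar on the block's top.
- pin_seat (a point): centre of the underside of the pin's collar, on its axis; 76 mm above the table when the pin is fully home. Below it runs the round 12 mm shaft, 40.5 mm long, its last 2 mm tapering to 10.8 mm. Pressing it on the stand with over 40 N counts as forcing it.
- cup_0_mid (a point): terracotta cup, 79 mm diameter, 76 mm tall, loose on the board behind the bar; point at half its height
- cup_1_mid (a point): terracotta cup, 79 mm diameter, 76 mm tall, loose on the board behind the bar; point at half its height
- cup_2_mid (a point): terracotta cup, 77 mm diameter, 74 mm tall, loose on the board behind the bar; point at half its height
Things that resemble listed ones, but are neither listed nor needed, are in the scene too. What is meant by the part that bears pin_grip is not turquoise or white, and is the smaller of those in its own colour.

How it is judged:
By the outcome, as a careful person would: the job done as asked, in the order asked, and still so for the second after the job is handed in, with the robot touching nothing.
It also fails if it takes over 72 s, if anything falls off the work surface, if the arm or the gripper's body presses on something with over 40 N, if the wrist force passes 120 N, or if a joint passes its speed limit or range.

## Robot

A 6-joint arm with a two-finger parallel gripper is mounted at the origin on the work surface; the furniture and walls round the work are solid. World frame = base frame: x ahead of the robot, y to its left, z up, the work surface at z = 0. Lengths are in m, angles in rad, forces in N, time in s.
With the tool pointing down it reaches from about 0.3 to 0.775 m from the base axis. Payload 14.6 kg.
Tool frame: the origin (TCP) lies between the finger pads; the fingertips stand 8 mm ahead of it and the grasp point (between the pads) lies 11 mm behind it (ctrl.tip_reach is the distance from the TCP to the fingertips, in m); y points along the fingers, z is the direction in which the jaws open and shut, and the axes are right-handed (so a half turn about y gives the same grasp; the last joint's range is limited). The gripper opens to 94 mm and grips with 3 to 60 N. Pads are 16 mm wide; open, the fingers measure 119 mm over their backs; the gripper's body (75 mm by 177 mm) begins 78 mm behind the grasp point.
Start: joints at [-1.333, 0.3, 1.521, -0, 1.321, -0.067], TCP at [0.165, -0.525, 0.213] pointing down, gripper open.
Joint ranges: [-3.03, 3.03], [-0.79, 2.21], [0.23, 2.52], [-1.04, 4.18], [0, 3.07], [-2.55, 2.55]. Speed limits (rad/s): [2.22, 2.22, 2.57, 3.14, 3.14, 3.14].

## Interface

Orientations are given as [roll, pitch, yaw] about the fixed x, y, z axes, in that order (R = Rz(yaw) Ry(pitch) Rx(roll)).
In Python, from station import ctrl gives the robot as it stands.
- The arm moves only by the tool play_rows, never from a script. Its arguments are lists of equal length, an entry for each row: "twist": the turn, a rotation vector about the world's x, y, z as a fraction of full scale, a list of three; "travel": the shift along the world's x, y, z as a fraction of full scale, a list of three; "grip": the gripper's target within -1 to 1 (shut at 1, half-way at 0, fully open at -1). A call has 1 to 12 rows; each row shifts and turns the commanded pose from where the row before left it; what a row does not reach is not made up. Full scale, the value 1, is 5 cm for a shift and 90 degrees for a turn. A row lasts 1/10 s, in which the tool goes at most 50 mm and 8.59 degrees, less where a joint would pass 70% of its speed; a pose out of reach is approached as far as the arm can. A call with a number of a shift or a turn outside -1 to 1 is refused whole. A call with a gripper value outside its range is refused whole. The fingers move at their own pace and stop on an object; "force" is the grip in N (left out, the last holds). Time passes only in rows, so rows that do not move let the fingers close. It gives the time, the measured TCP pose, the force and the opening at its end, in the units of the state.
- ctrl.get_obs(): the state, without advancing time (a new reading comes with each control period).
- ctrl.camera(name): name is "scene" or "top" or "wrist"; returns a dict with "img" (480x640x3 uint8, red, green, blue), "vfov" (degrees; the focal length in pixels is half the picture's height over the tangent of half this angle, whatever the lens; pixels are square), "cx", "cy" (the principal point, pixels), "rvec" (rotation vector, rad) and "tvec" (3), from world to camera coordinates, as OpenCV has them. Camera axes: x right, y down, z forward; pixel columns grow to the right and rows downward; lengths in m; the calibration is good to about 2 mm. A picture is of the moment at which its call begins. There is no depth.
- ctrl.hand_in(): hands the job in, once; it reports no verdict.
Trained networks look in a picture, given as the dict that the camera call returned (one of the last four; its "shot" number tells which), for a name from the list of things; names that differ only in an ending like _2 or _b are one class to them, and where a whole thing is asked for, a point or a joint stands for the part that bears it (a point fixed in the world has none). Each returns a list of dicts, best first, with "confidence" (0 to 1); they miss things now and then, are a little off and sometimes report something else, mostly with a low value. They report only what shows in the picture. A call takes as long as a camera call. They do not tell look-alikes from the thing itself.
- ctrl.boxes_of(name, picture): "point" ([column, row] in pixels, amid what is visible of it).
- ctrl.trace(name, picture): "pixels" (480x640 bool, what is visible of it) and "point" ([column, row] in pixels, amid what is visible of it).
The state is a dict: "time_s": time; "qpos": joint angles; "joint_vel": joint speeds; "tau": joint torques, N m; "ee_pos": TCP position; "eef_rot": TCP orientation; "force": force on the tool from outside, world axes, zero at the start; "moment": the same for the moment, N m; "grip_width": finger opening in m.
Only numpy, scipy, OpenCV 4.12 (cv2) and the standard library are available. Lean on these libraries where they do the work, as an engineer would, in place of code of your own. Each camera call takes 0.05 s, during which the arm holds its last target.

## Working session

There is one attempt and no reset: what is moved stays moved. The work goes in short steps, Python scripts to look and compute and a tool call to move; the robot and the scene stay as the last step left them, time stands still between calls to the robot, and variables do not carry over. Pictures are saved under pics/ and viewed, and the job is handed in when it is done.

Besides the shell and the picture viewer there is one more tool, called after "Emit:" as name(argument=value, ...), one argument or row to a line, values as JSON. play_rows: Moves the arm, as the interface text tells. Its arguments: {"type":"object","properties":{"twist":{"type":"array"},"travel":{"type":"array"},"grip":{"type":"array"},"force":{"type":"number"}},"required":["twist","travel","grip"]}

```bash
ls; mkdir -p pics
python3 - <<'E'
from station import ctrl
import cv2,pickle
o=ctrl.get_obs();print({k:(v if not hasattr(v,'round') else v) for k,v in o.items()})
for n in("scene","top","wrist"):
    p=ctrl.camera(n);pickle.dump(p,open(f'pics/{n}0.pkl','wb'));cv2.imwrite(f'pics/{n}0.png',p['img'][:,:,::-1]);print(n,p['vfov'],p['cx'],p['cy'],p['rvec'],p['tvec'],p['shot'])
E
```

```text
pics
{'time_s': 0.0, 'qpos': array([-1.33256303e+00,  3.00473753e-01,  1.52158450e+00, -4.84309510e-06,
        1.32069391e+00, -6.66170922e-02]), 'joint_vel': array([ 0.00060446, -0.00020762,  0.00040519, -0.00127491,  0.00026872,
        0.00033032]), 'tau': array([ 2.77503794e-03, -5.31803370e+01, -3.52734661e+01,  7.09142187e-02,
        2.44354480e-02, -1.05871582e-04]), 'ee_pos': array([ 0.16500978, -0.52439738,  0.21288342]), 'eef_rot': array([-1.57195358e+00,  7.25057573e-05, -2.83674110e+00]), 'force': array([ 0.06766788, -0.42101138,  0.03153294]), 'moment': array([-0.01155355, -0.00737715,  0.02790269]), 'grip_width': 0.09396889619678467}
scene 43.57848593418136 317.6221508682612 232.50966575358964 [ 1.24288294 -2.27866497  0.98892911] [0.2524731  0.41726085 0.97363509] 1
top 53.34296084492303 323.58070121203326 237.86615134997714 [ 2.02136262 -2.16894363  0.27409223] [-0.04729495  0.58704198  0.81488139] 2
wrist 63.65759194962166 312.8694975576832 240.658564383226 [-2.34315715  1.71861058  0.2437809 ] [-0.54893653 -0.02913095  0.39221177] 3
```

View pics/scene0.png

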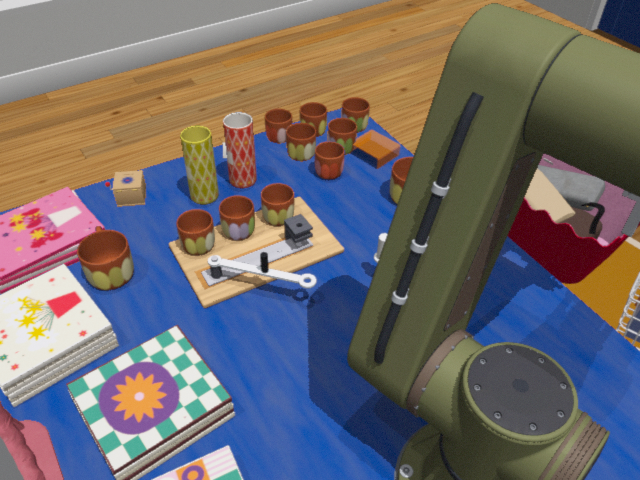

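View pics/top0.png

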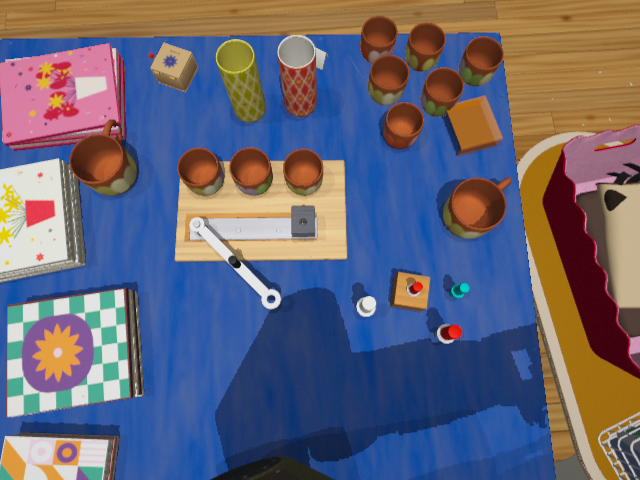

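View pics/wrist0.png

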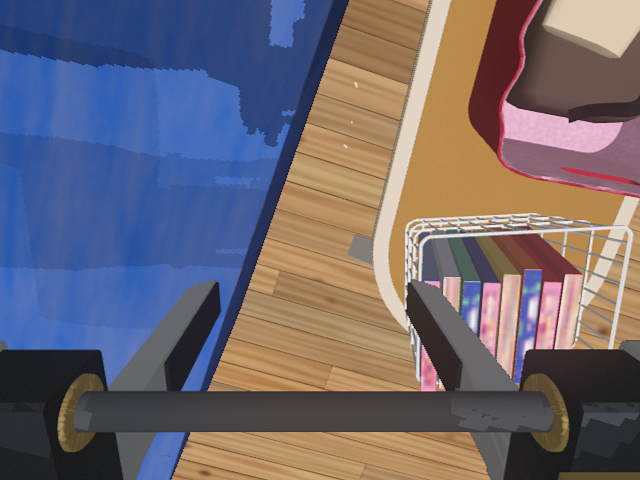

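Scene: the bar's eye is at top (271,298), open about 45°, and its post is at (235,262). The catch is at (303,221) and the hinge at (198,224). Pin candidates in the top picture: red in the block (415,287), a bigger red one standing free (450,333), white (367,305) and turquoise (460,290). I choose the small red one in the block and check it next in a crop.

```bash
cat > h.py <<'E'
import numpy as np,cv2,pickle
from scipy.optimize import least_squares
def K(p):
    f=240/np.tan(np.radians(p['vfov'])/2);return np.array([[f,0,p['cx']],[0,f,p['cy']],[0,0,1]])
def proj(p,X):
    return cv2.projectPoints(np.atleast_2d(np.array(X,float)),np.array(p['rvec'],float),np.array(p['tvec'],float),K(p),None)[0][:,0]
def unp(p,uv,z):
    R=cv2.Rodrigues(np.array(p['rvec'],float))[0];c=-R.T@np.array(p['tvec'])
    d=R.T@np.linalg.inv(K(p))@np.array([uv[0],uv[1],1.]);return c+d*(z-c[2])/d[2]
def tri(ps,uvs):
    f=lambda X:np.concatenate([proj(p,X)[0]-u for p,u in zip(ps,uvs)])
    r=least_squares(f,[.5,0,.05]);return r.x,r.fun
def save(p,n,box=None,s=1):
    im=p['img'][:,:,::-1]
    if box: im=im[box[1]:box[3],box[0]:box[2]]
    cv2.imwrite('pics/'+n,cv2.resize(im,None,fx=s,fy=s,interpolation=cv2.INTER_CUBIC))
E
python3 - <<'E'
from station import ctrl
from h import *
P={}
for n in("scene","top"):
    p=ctrl.camera(n);P[n]=p;pickle.dump(p,open(f'pics/{n}1.pkl','wb'))
    for k in("pin_grip","board","bar","catch_nominal","cup_0_mid"):
        try:
            for d in ctrl.boxes_of(k,p)[:7]: print(n,k,np.round(d['point'],1),round(d['confidence'],2))
        except Exception as e: print(n,k,e)
    m=ctrl.trace("board",p)
    if m:
        mm=m[0]['pixels'].astype(np.uint8);c=max(cv2.findContours(mm,0,2)[0],key=cv2.contourArea);print(cv2.approxPolyDP(cv2.convexHull(c),4,True)[:,0].tolist())
save(P['top'],'c1.png',(340,250,490,360),5)
save(P['top'],'c2.png',(165,140,355,320),4)
save(P['scene'],'c3.png',(160,170,350,310),4)
E
```

```text
scene pin_grip [382.2 244.5] 0.47
scene board [250.1 249.2] 0.56
scene bar [263.6 271.2] 0.86
scene catch_nominal [249.1 253.2] 0.83
scene cup_0_mid [196.9 231.5] 0.97
[[282, 226], [273, 279], [205, 307], [169, 245], [257, 212]]
top pin_grip [446.5 333.5] 0.86
top pin_grip [366.9 305.9] 0.86
top pin_grip [456.5 286.9] 0.73
top pin_grip [413.5 288.1] 0.52
top board [270.6 212.9] 0.81
top bar [240.1 266.1] 0.58
top catch_nominal [272.1 210.9] 0.81
top cup_0_mid [201.2 172.6] 0.91
[[344, 162], [345, 259], [175, 259], [180, 179], [221, 161]]
```

View pics/c1.png

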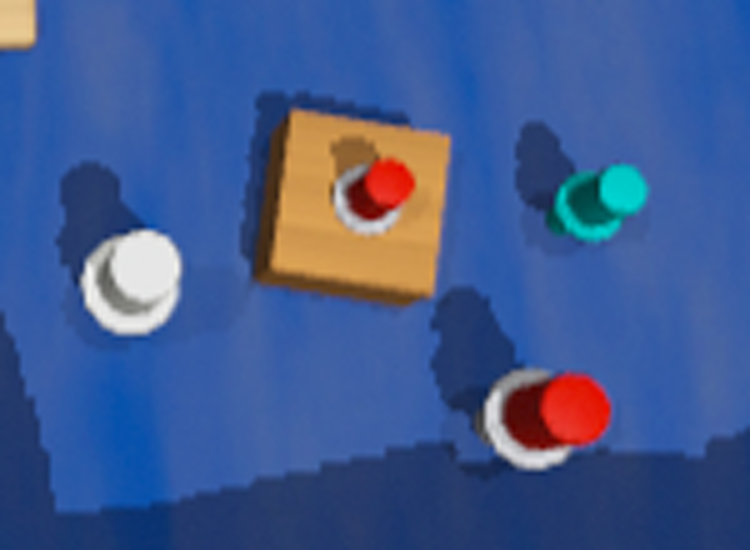

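View pics/c2.png

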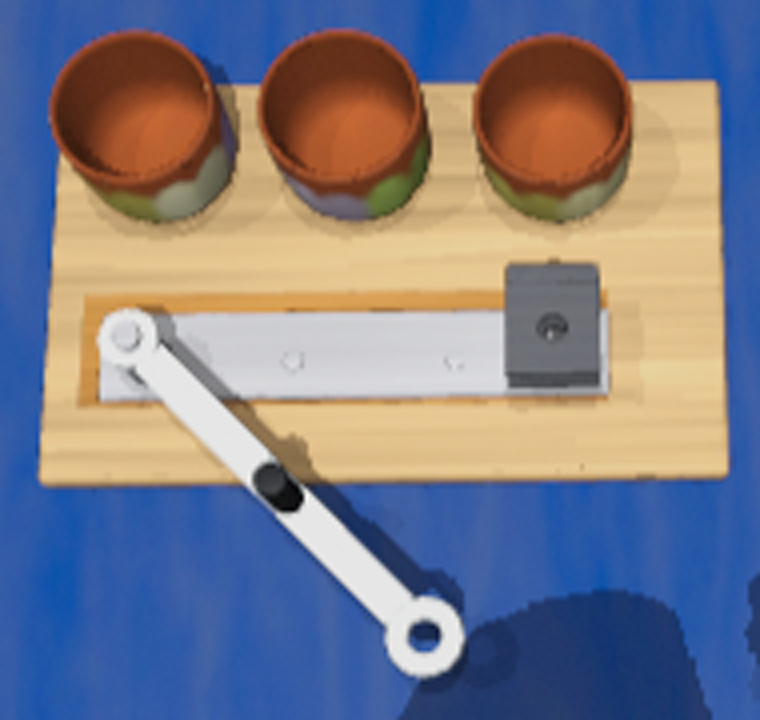

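View pics/c3.png

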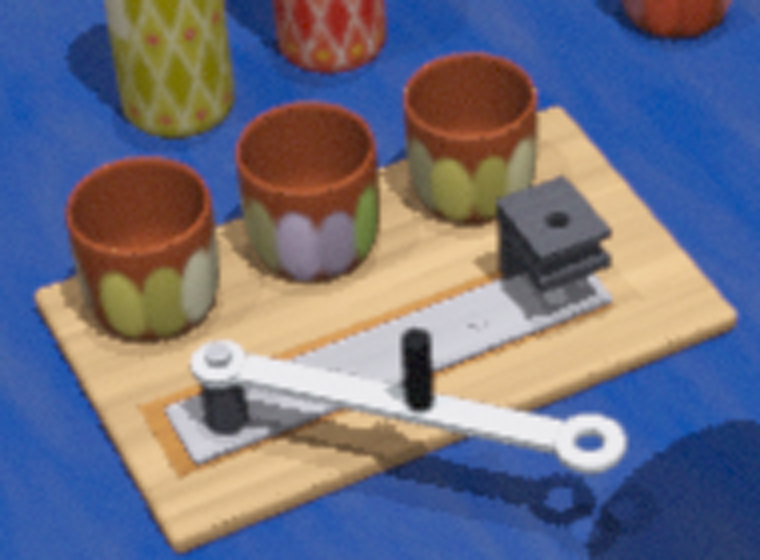

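Run:
```python
from h import *
T=pickle.load(open('pics/top1.pkl','rb'));S=pickle.load(open('pics/scene1.pkl','rb'))
a=lambda x,y,o,s:np.array([(x+.5)/s-.5+o[0],(y+.5)/s-.5+o[1]])
t=lambda x,y:a(x,y,(165,140),4);s=lambda x,y:a(x,y,(160,170),4);t1=lambda x,y:a(x,y,(340,250),5)
R=lambda v:np.round(np.array(v)*1e3,1)
for n,A,B,z in[('hole',(552,327),(557,220),.076),('eye',(425,636),(590,442),.0665),('hinge',(126,335),(218,360),.0665),('posttop',(272,480),(417,333),.1145)]:
    X,r=tri([T,S],[t(*A),s(*B)]);print(n,'T',R(unp(T,t(*A),z)),'S',R(unp(S,s(*B),z)),'tri',R(X),np.round(r,1))
print('knobtop',R(unp(T,t1(389,183),.097)),'collar',R(unp(T,t1(366,199),.054)))
print('block top corners',[R(unp(T,t1(*q),.05)) for q in[(290,108),(450,133),(433,297),(272,283)]])
print('Tboard',[R(unp(T,t(*q),.014)) for q in[(40,485),(727,478),(717,80)]])
print('Sboard',[R(unp(S,s(*q),.014)) for q in[(180,550),(738,320),(560,107),(36,293)]])
```

```text
hole T [615.9 -51.6  76. ] S [617.8 -51.8  76. ] tri [615.8 -51.3  77.6] [-0.2 -0.2  0.3  0.1]
eye T [477.2  14.8  66.5] S [478.2  15.6  66.5] tri [477.6  15.2  66.6] [-0.2 -0.2  0.3  0.1]
hinge T [628.7 148.9  66.5] S [629.5 148.   66.5] tri [628.2 148.5  67.9] [ 0.  0. -0. -0.]
posttop T [543.8  73.7 114.5] S [549.3  72.6 114.5] tri [543.7  73.8 119.3] [-0.5 -0.5  0.8  0.3]
knobtop [ 477.  -246.7   97. ] collar [ 477.4 -246.6   54. ]
block top corners [array([ 514., -223.,   50.]), array([ 500.4, -281.7,   50. ]), array([ 440.2, -267.8,   50. ]), array([ 449.4, -209.2,   50. ])]
Tboard [array([571. , 204.5,  14. ]), array([ 551. , -131.4,   14. ]), array([ 760.8, -143.6,   14. ])]
Sboard [array([567.3, 205.7,  14. ]), array([ 550.7, -129.1,   14. ]), array([ 760.7, -142.4,   14. ]), array([779.7, 193.5,  14. ])]
```

Emit:
play_rows(
  twist=[
    [0,0,-0.0232],
    [0,0,-0.0232],
    [0,0,-0.0232],
    [0,0,-0.0232],
    [0,0,-0.0232],
    [0,0,-0.0232],
    [0,0,-0.0232],
    [0,0,-0.0232],
    [0,0,-0.0232],
    [0,0,-0.0232],
  ],
  travel=[
    [0.34,0.6,0],
    [0.34,0.6,0],
    [0.34,0.6,0],
    [0.34,0.6,0],
    [0.34,0.6,0],
    [0.34,0.6,0],
    [0.34,0.6,0],
    [0.34,0.6,0],
    [0.34,0.6,0],
    [0.34,0.6,0],
  ],
  grip=[1,1,1,1,1,1,1,1,1,1],
  force=20,
)

```text
time_s: 1.85
ee_pos: [0.3355, -0.2234, 0.2136]
eef_rot: [-1.57, 0.0, 3.08]
force: [1.0, -1.4, 0.0]
grip_width: 0.0173
```

Run:
```python
from h import *
T=pickle.load(open('pics/top1.pkl','rb'))
a=lambda x,y,o,s:np.array([(x+.5)/s-.5+o[0],(y+.5)/s-.5+o[1]])
t1=lambda x,y:a(x,y,(340,250),5);t=lambda x,y:a(x,y,(165,140),4);R=lambda v:np.round(np.array(v)*1e3,1)
for n,q,z in[('white',(130,290),.01),('turq',(590,205),.01),('bigred',(533,420),.01)]:print(n,R(unp(T,t1(*q),z)))
for q in[(133,105),(341,105),(553,105)]:print('cup rim',R(unp(T,t(*q),.09)))
```

```text
white [ 454.4 -160.8   10. ]
turq [ 474.5 -342.2   10. ]
bigred [ 394.6 -309.1   10. ]
cup rim [734.5 139.   90. ]
cup rim [727.7  41.   90. ]
cup rim [720.8 -59.   90. ]
```

Emit:
play_rows(
  twist=[
    [0,0,0],
    [0,0,0],
    [0,0,0],
    [0,0,0],
    [0,0,0],
    [0,0,0],
    [0,0,0],
    [0,0,0],
    [0,0,0],
    [0,0,0],
    [0,0,0],
  ],
  travel=[
    [0.34,0.6,0],
    [0.34,0.6,0],
    [0.34,0.6,0],
    [0.34,0.6,0],
    [0.34,0.6,0],
    [0.34,0.6,0],
    [0.34,0.6,0],
    [0.34,0.6,0],
    [0.34,0.6,0],
    [0.34,0.6,0],
    [0,0,0],
  ],
  grip=[1,1,1,1,1,1,1,1,1,1,1],
)

```text
time_s: 2.95
ee_pos: [0.506, 0.078, 0.2131]
eef_rot: [-1.571, -0.0, 3.085]
force: [0.8, 0.4, 0.3]
grip_width: 0.0003
```

Emit:
play_rows(
  twist=[
    [0,0,0],
    [0,0,0],
    [0,0,0],
    [0,0,0],
    [0,0,0],
    [0,0,0],
    [0,0,0],
  ],
  travel=[
    [0,0,-0.5],
    [0,0,-0.5],
    [0,0,-0.5],
    [0,0,-0.5],
    [0,0,-0.3],
    [0,0,-0.2],
    [0,0,0],
  ],
  grip=[1,1,1,1,1,1,1],
)

```text
time_s: 3.65
ee_pos: [0.5045, 0.075, 0.0876]
eef_rot: [-1.571, -0.002, 3.082]
force: [-0.5, -0.1, 0.2]
grip_width: 0.0004
```

Run:
```python
from station import ctrl
from h import *
p=ctrl.camera('top');save(p,'t2.png',(165,140,355,320),4)
p=ctrl.camera('scene');save(p,'s2.png',(160,130,350,310),4)
```

```text
(no output)
```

View pics/t2.png

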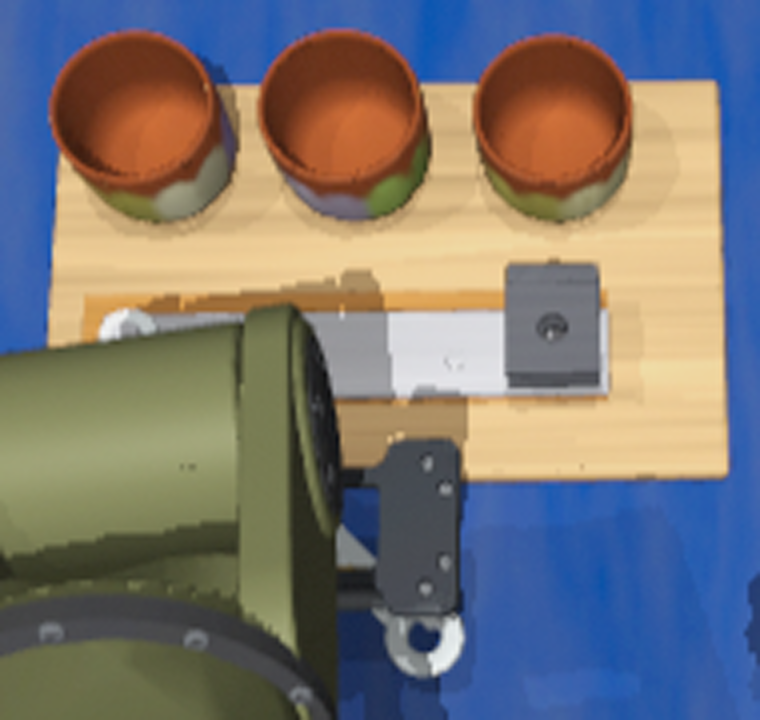

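View pics/s2.png

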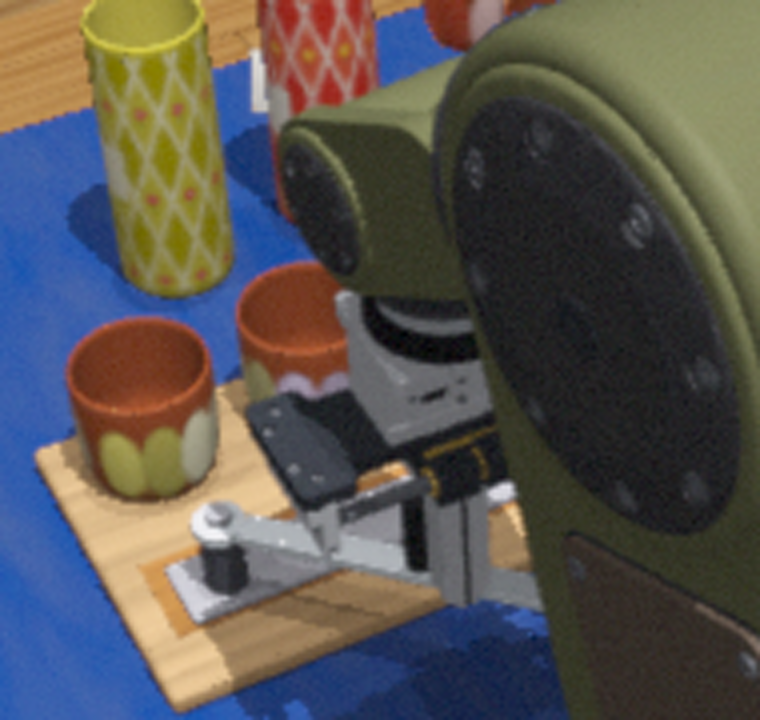

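Emit:
play_rows(
  twist=[
    [0,0,0],
    [0,0,0],
    [0,0,0],
    [0,0,0],
    [0,0,0],
    [0,0,0],
    [0,0,0],
    [0,0,0],
    [0,0,0],
    [0,0,0],
    [0,0,0],
    [0,0,0],
  ],
  travel=[
    [0.24,0.02,0],
    [0.24,0,0],
    [0.11,-0.09,0],
    [0.11,-0.09,0],
    [0.11,-0.09,0],
    [0.126,-0.078,0],
    [0.126,-0.078,0],
    [0.126,-0.078,0],
    [0.1,-0.04,0],
    [0.1,-0.04,0],
    [0.1,-0.04,0],
    [0.1,-0.04,0],
  ],
  grip=[1,1,1,1,1,1,1,1,1,1,1,1],
)

```text
time_s: 4.95
ee_pos: [0.5849, 0.0433, 0.0885]
eef_rot: [-1.571, 0.0, 3.082]
force: [-1.6, 1.5, 0.6]
grip_width: 0.0003
```

Run:
```python
from station import ctrl
from h import *
p=ctrl.camera('top');save(p,'t3.png',(165,140,355,320),4)
```

```text
(no output)
```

View pics/t3.png

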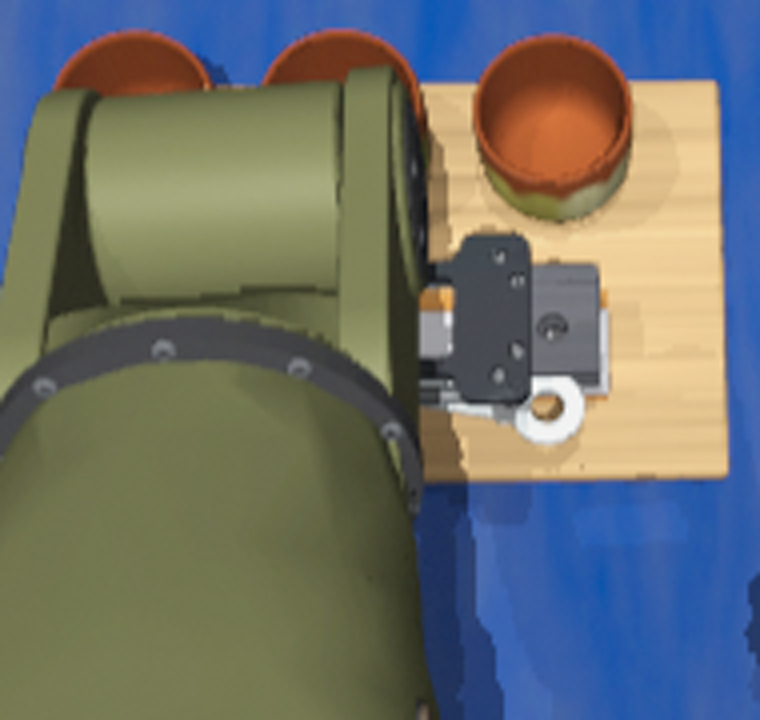

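The push works: the eye is now just in front of the catch, at crop (550,408), and force is low.

Emit:
play_rows(
  twist=[
    [0,0,0],
    [0,0,0],
    [0,0,0],
    [0,0,0],
    [0,0,0],
  ],
  travel=[
    [0.08,-0.014,0],
    [0.08,-0.014,0],
    [0.08,-0.012,0],
    [0.06,-0.01,0],
    [0.04,-0.005,0],
  ],
  grip=[1,1,1,1,1],
)

```text
time_s: 5.5
ee_pos: [0.6017, 0.0404, 0.0884]
eef_rot: [-1.571, -0.0, 3.082]
force: [-1.5, -1.0, -0.0]
grip_width: 0.0007
```

Emit:
play_rows(
  twist=[
    [0,0,0],
    [0,0,0],
  ],
  travel=[
    [0.02,0,0],
    [0.02,0,0],
  ],
  grip=[1,1],
)

```text
time_s: 5.7
ee_pos: [0.6035, 0.0404, 0.0884]
eef_rot: [-1.571, 0.0, 3.082]
force: [-0.9, -0.6, -0.0]
grip_width: 0.0004
```

Emit:
play_rows(
  twist=[
    [0,0,0],
    [0,0,0],
  ],
  travel=[
    [0.02,0,0],
    [0.02,0,0],
  ],
  grip=[1,1],
)

```text
time_s: 5.9
ee_pos: [0.6045, 0.0404, 0.0883]
eef_rot: [-1.57, -0.003, 3.082]
force: [-14.5, -1.1, 7.2]
grip_width: 0.0004
```

Emit:
play_rows(
  twist=[
    [0,0,0],
    [0,0,0],
  ],
  travel=[
    [0.01,0,0],
    [0.01,0,0],
  ],
  grip=[1,1],
)

```text
time_s: 6.1
ee_pos: [0.6046, 0.0404, 0.0883]
eef_rot: [-1.57, -0.005, 3.082]
force: [-19.9, -1.6, 10.6]
grip_width: 0.0
```

The force step at x = 0.6045 shows the bar is at its stop. I back off and look.

Emit:
play_rows(
  twist=[
    [0,0,0],
    [0,0,0],
    [0,0,0],
    [0,0,0],
    [0,0,0],
    [0,0,0],
    [0,0,0],
    [0,0,0],
    [0,0,0],
    [0,0,0],
  ],
  travel=[
    [-0.1,0,0],
    [-0.4,0,0],
    [-0.5,0,0.1],
    [-0.2,-0.5,0.6],
    [0,-0.7,0.6],
    [-0.2,-0.7,0.6],
    [-0.2,-0.7,0.6],
    [-0.2,-0.7,0.3],
    [-0.2,-0.7,0],
    [-0.2,-0.6,0],
  ],
  grip=[1,1,0.5,0,0,0,0,0,0,0],
)

```text
time_s: 7.1
ee_pos: [0.4961, -0.1912, 0.2292]
eef_rot: [-1.57, 0.002, 3.082]
force: [0.6, 0.1, -0.6]
grip_width: 0.0472
```

Run:
```python
from station import ctrl
from h import *
p=ctrl.camera('top');save(p,'t4.png',(165,140,355,320),4);pickle.dump(p,open('pics/top4.pkl','wb'))
p=ctrl.camera('scene');save(p,'s4.png',(160,170,350,310),4);pickle.dump(p,open('pics/scene4.pkl','wb'))
p=ctrl.camera('wrist');save(p,'w4.png');pickle.dump(p,open('pics/wrist4.pkl','wb'))
```

```text
(no output)
```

View pics/t4.png

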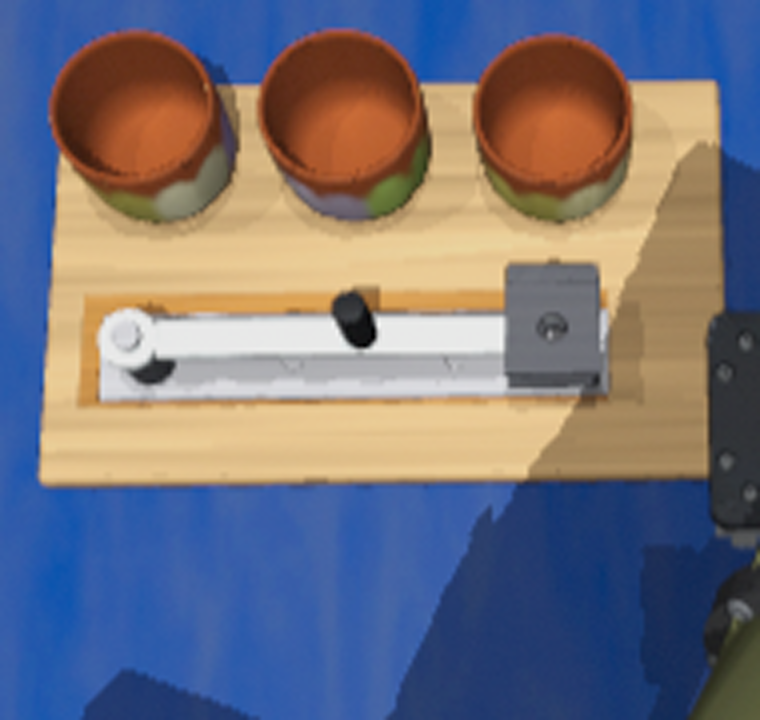

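View pics/s4.png

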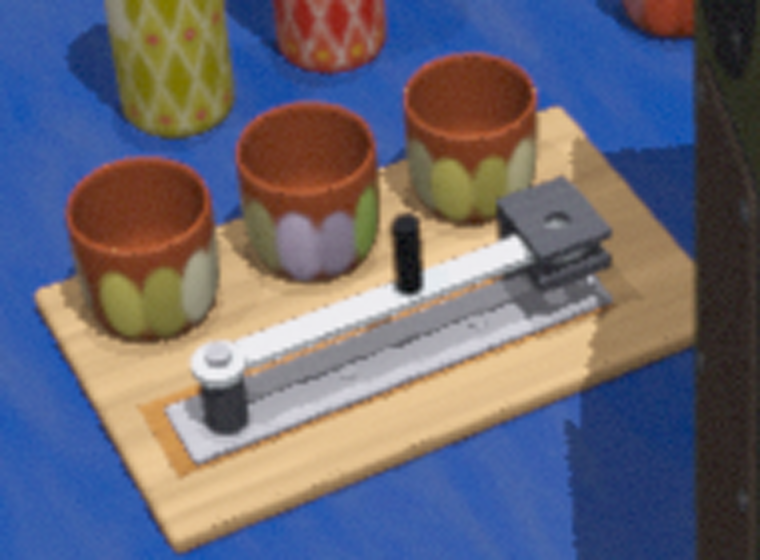

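View pics/w4.png

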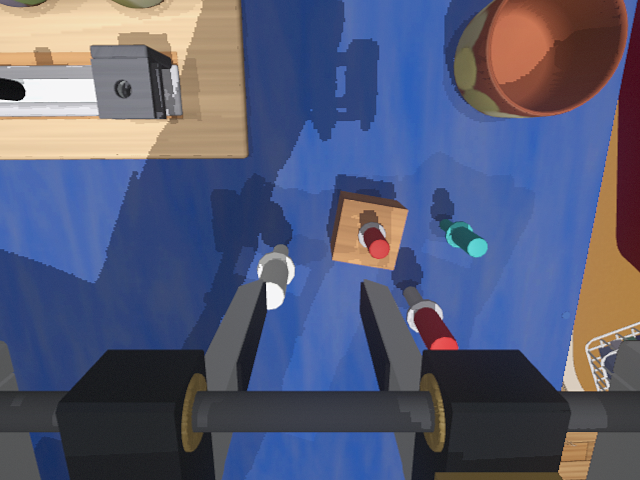

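The bar is shut with its eye inside the clevis, and the cups have not moved. In the wrist picture the pin in the block is at (375,245) and the hole at (124,88). I measure both there.

Run:
```python
from h import *
W=pickle.load(open('pics/wrist4.pkl','rb'))
save(W,'w4a.png',(320,180,420,280),7);save(W,'w4b.png',(80,40,190,130),7)
```

```text
(no output)
```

View pics/w4a.png

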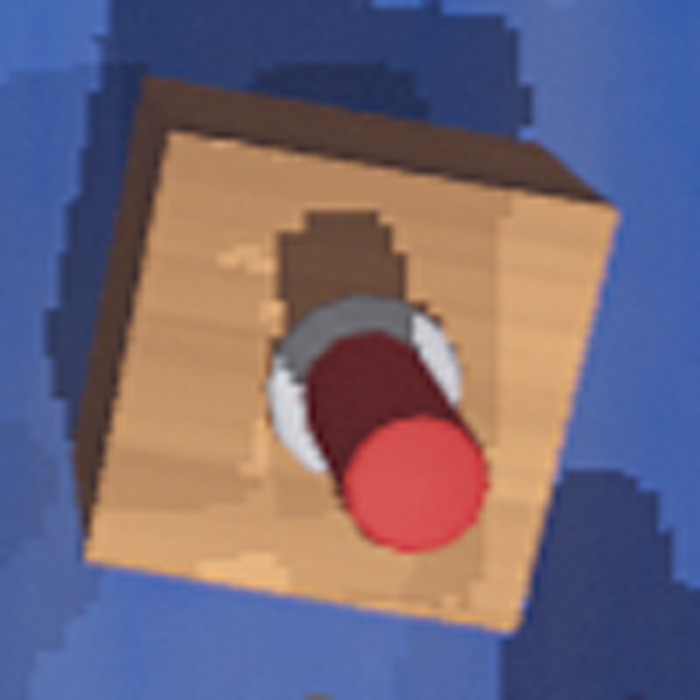

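View pics/w4b.png

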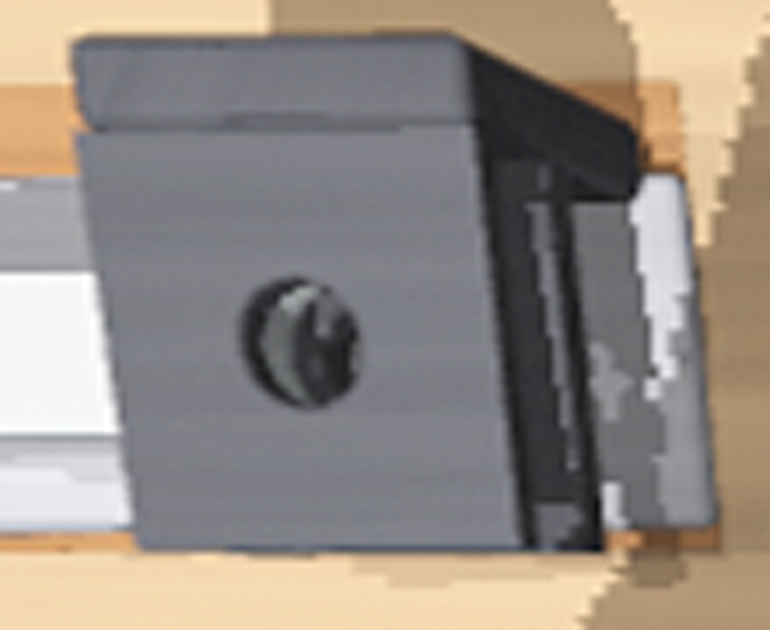

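Run:
```python
from h import *
W=pickle.load(open('pics/wrist4.pkl','rb'))
a=lambda x,y,o,s:np.array([(x+.5)/s-.5+o[0],(y+.5)/s-.5+o[1]])
R=lambda v:np.round(np.array(v)*1e3,1)
print('knobtop',R(unp(W,a(415,484,(320,180),7),.097)),'collar',R(unp(W,a(366,389,(320,180),7),.054)))
print('hole',R(unp(W,a(302,343,(80,40),7),.076)))
print('ear corners',[R(unp(W,a(*q,(80,40),7),.076)) for q in[(80,130),(475,125),(525,548),(138,548)]])
```

```text
knobtop [ 478.6 -245.    97. ] collar [ 478.4 -245.6   54. ]
hole [616.  -50.1  76. ]
ear corners [array([639.1, -30.1,  76. ]), array([636.9, -73.4,  76. ]), array([592.7, -71.1,  76. ]), array([595.5, -27. ,  76. ])]
```

Emit:
play_rows(
  twist=[
    [0,0,0],
    [0,0,0],
    [0,0,0],
    [0,0,0],
    [0,0,0],
    [0,0,0],
    [0,0,0],
    [0,0,0],
    [0,0,0],
  ],
  travel=[
    [-0.18,-0.54,0],
    [-0.18,-0.54,0],
    [0,0,-0.5],
    [0,0,-0.6],
    [0,0,-0.6],
    [0,0,-0.6],
    [0,0,-0.5],
    [0,0,-0.2],
    [0,0,0],
  ],
  grip=[0,0,0,0,0,0,0,0,0],
)

```text
time_s: 8.15
ee_pos: [0.4785, -0.2427, 0.0777]
eef_rot: [-1.572, -0.001, 3.083]
force: [0.2, -0.5, 0.4]
grip_width: 0.0469
```

Run:
```python
from station import ctrl
from h import *
p=ctrl.camera('wrist');save(p,'w5.png');print(ctrl.get_obs()['ee_pos'])
p=ctrl.camera('top');save(p,'t5.png',(340,220,490,360),5)
```

```text
[ 0.47893297 -0.2431591   0.078916  ]
```

View pics/w5.png

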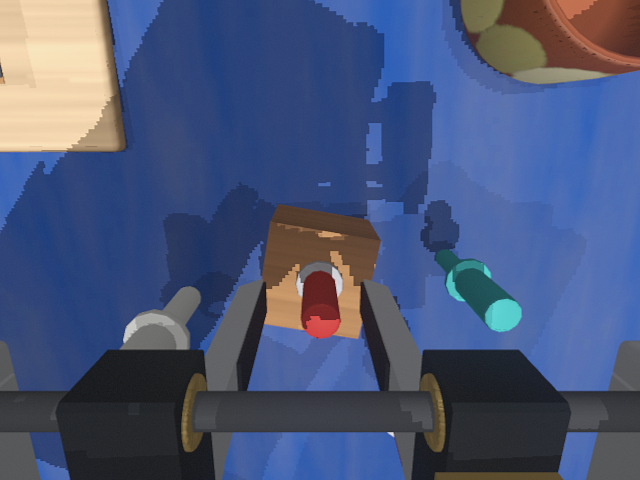

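View pics/t5.png

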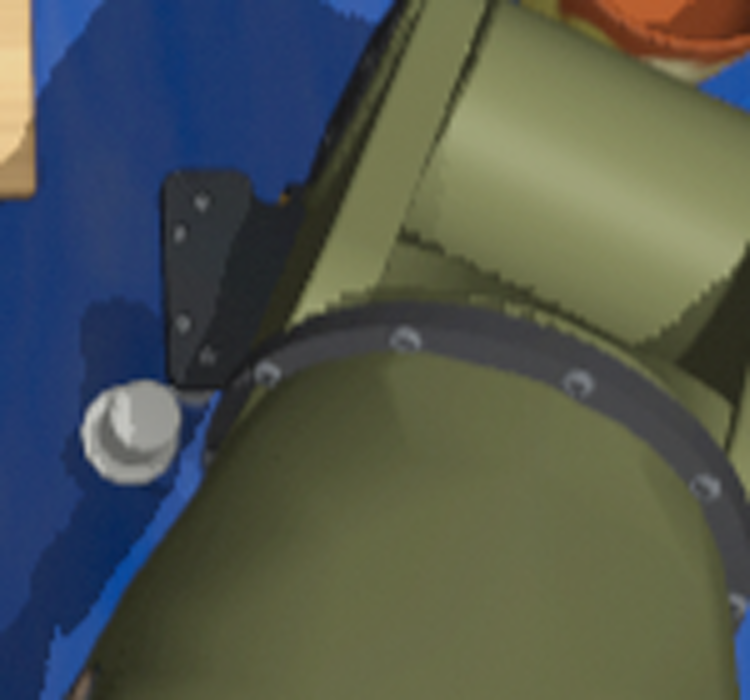

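Emit:
play_rows(
  twist=[
    [0,0,0],
    [0,0,0],
    [0,0,0],
    [0,0,0],
    [0,0,0],
    [0,0,0],
    [0,0,0],
    [0,0,0],
    [0,0,0],
  ],
  travel=[
    [0,-0.05,-0.1],
    [0,0,-0.1],
    [0,0,0],
    [0,0,0],
    [0,0,0],
    [0,0,0],
    [0,0,0],
    [0,0,0],
    [0,0,0],
  ],
  grip=[0,0,0,1,1,1,1,1,1],
  force=35,
)

```text
time_s: 9.15
ee_pos: [0.4785, -0.2461, 0.0686]
eef_rot: [-1.571, 0.0, 3.082]
force: [-0.0, 0.6, 1.5]
grip_width: 0.0173
```

Emit:
play_rows(
  twist=[
    [0,0,0],
    [0,0,0],
    [0,0,0],
    [0,0,0],
    [0,0,0],
    [0,0,0],
  ],
  travel=[
    [0,0,0.2],
    [0,0,0.4],
    [0,0,0.4],
    [0,0,0.4],
    [0,0,0.4],
    [0,0,0],
  ],
  grip=[1,1,1,1,1,1],
)

```text
time_s: 9.75
ee_pos: [0.4794, -0.2466, 0.1614]
eef_rot: [-1.569, 0.004, 3.082]
force: [0.1, 0.6, -2.0]
grip_width: 0.0174
```

Run:
```python
from station import ctrl
from h import *
p=ctrl.camera('wrist');save(p,'w6.png');o=ctrl.get_obs();print(o['ee_pos'],o['eef_rot'],o['force'])
p=ctrl.camera('scene');save(p,'s6.png')
```

```text
[ 0.47879521 -0.24627747  0.15947517] [-1.56976663e+00  2.01268450e-03  3.08196501e+00] [-0.10922891  1.01085302 -0.30951135]
```

View pics/w6.png

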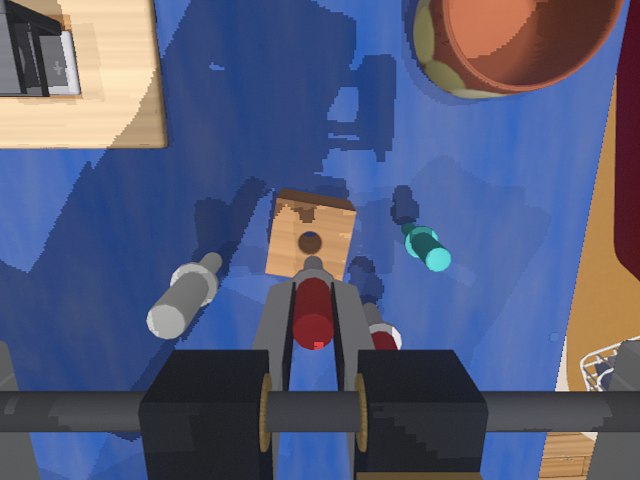

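Emit:
play_rows(
  twist=[
    [0,0,0],
    [0,0,0],
    [0,0,0],
    [0,0,0],
    [0,0,0],
    [0,0,0],
    [0,0,0],
    [0,0,0],
    [0,0,0],
    [0,0,0],
  ],
  travel=[
    [0.34,0.49,0],
    [0.34,0.49,0],
    [0.34,0.49,0],
    [0.34,0.49,0],
    [0.34,0.49,0],
    [0.34,0.49,0],
    [0.34,0.49,0],
    [0.34,0.48,0],
    [0,0,0],
    [0,0,0],
  ],
  grip=[1,1,1,1,1,1,1,1,1,1],
)

```text
time_s: 10.85
ee_pos: [0.6139, -0.0503, 0.1569]
eef_rot: [-1.571, -0.002, 3.083]
force: [0.4, -0.0, -1.8]
grip_width: 0.0174
```

Run:
```python
from station import ctrl
from h import *
p=ctrl.camera('wrist');save(p,'w7.png',(240,180,400,300),5);pickle.dump(p,open('pics/w7.pkl','wb'));o=ctrl.get_obs();print(o['ee_pos'],o['eef_rot'],o['force'])
p=ctrl.camera('scene');save(p,'s7.png',(220,130,380,270),5);pickle.dump(p,open('pics/s7.pkl','wb'))
p=ctrl.camera('top');save(p,'t7.png',(240,140,370,260),5);pickle.dump(p,open('pics/t7.pkl','wb'))
```

```text
[ 0.61381779 -0.05092548  0.15729899] [-1.57078828e+00 -1.86046398e-03  3.08197659e+00] [ 0.10199194 -0.27934717 -0.37458143]
```

View pics/w7.png

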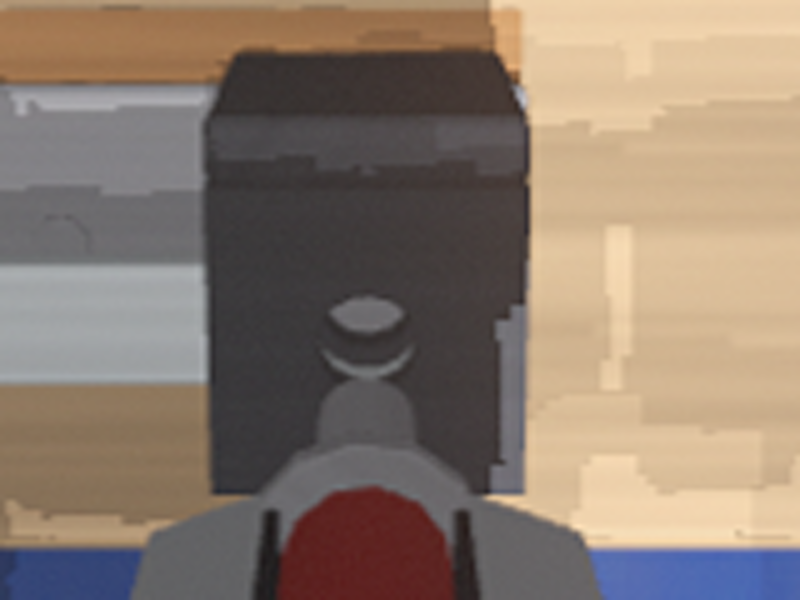

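View pics/s7.png

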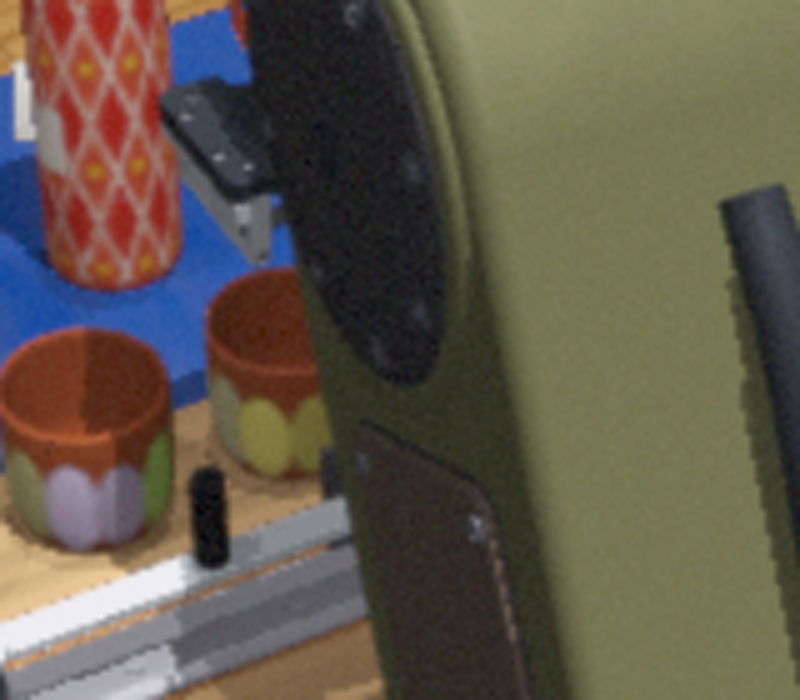

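View pics/t7.png

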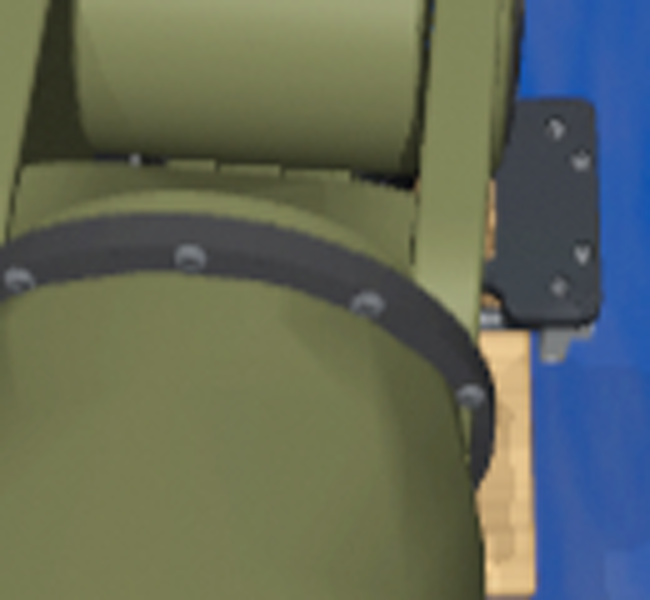

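Run:
```python
from h import *
W=pickle.load(open('pics/w7.pkl','rb'))
a=lambda x,y,o,s:np.array([(x+.5)/s-.5+o[0],(y+.5)/s-.5+o[1]])
R=lambda v:np.round(np.array(v)*1e3,1)
q=lambda x,y:a(x,y,(240,180),5)
print('hole',R(unp(W,q(367.5,336),.076)),[R(unp(W,q(*e),.076)) for e in[(320,340),(415,340),(367,295),(367,377)]])
print('ear corners',[R(unp(W,q(*e),.076)) for e in[(207,186),(528,184),(525,493),(212,493)]])
zt=.1573-.0186-.0405
print('tip far edge',R(unp(W,q(366,378),zt)))
yw=3.082-np.pi
print('shaft sides', [R(unp(W,q(*e),zt+.004)) for e in[(317,425),(414,425)]])
```

```text
hole [617.2 -50.1  76. ] [array([617. , -43.6,  76. ]), array([616.2, -56.5,  76. ]), array([623. , -50.4,  76. ]), array([611.3, -49.7,  76. ])]
ear corners [array([639.3, -29.9,  76. ]), array([637.1, -72.7,  76. ]), array([593. , -70.7,  76. ]), array([595.5, -27.1,  76. ])]
tip far edge [618.5 -50.   98.2]
shaft sides [array([614.1, -43.6, 102.2]), array([613.4, -55.6, 102.2])]
```

Emit:
play_rows(
  twist=[
    [0,0,0],
    [0,0,0],
    [0,0,0],
    [0,0,0],
    [0,0,0],
  ],
  travel=[
    [0.06,-0.004,0],
    [0,0,-0.1],
    [0,0,-0.1],
    [0,0,-0.1],
    [0,0,0],
  ],
  grip=[1,1,1,1,1],
)

```text
time_s: 11.5
ee_pos: [0.617, -0.0508, 0.1424]
eef_rot: [-1.571, -0.002, 3.082]
force: [-0.1, -0.7, -0.9]
grip_width: 0.0174
```

Run:
```python
from station import ctrl
from h import *
p=ctrl.camera('wrist');save(p,'w8.png',(240,180,400,300),5);pickle.dump(p,open('pics/w8.pkl','wb'));o=ctrl.get_obs();print(o['ee_pos'],o['eef_rot'],o['force'])
```

```text
[ 0.6172159  -0.05075201  0.14290021] [-1.57090938e+00 -9.08652715e-04  3.08196864e+00] [-0.32396931  0.3304053  -1.19979875]
```

View pics/w8.png

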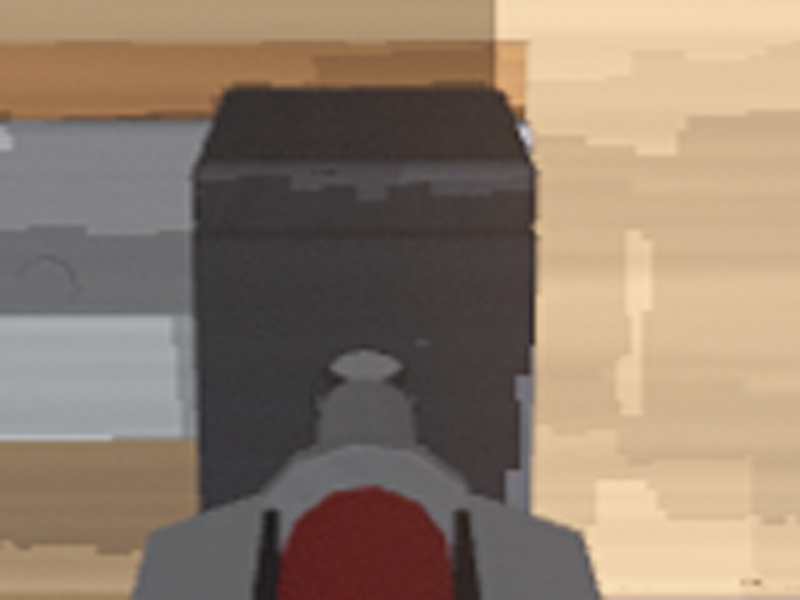

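Run:
```python
from h import *
W=pickle.load(open('pics/w8.pkl','rb'))
a=lambda x,y,o,s:np.array([(x+.5)/s-.5+o[0],(y+.5)/s-.5+o[1]])
R=lambda v:np.round(np.array(v)*1e3,1)
q=lambda x,y:a(x,y,(240,180),5)
zt=.1429-.0186-.0405;print(zt)
print('hole far',R(unp(W,q(366,349),.076)),'sliver',R(unp(W,q(317,402),.076)),R(unp(W,q(415,402),.076)))
print('ear corners',[R(unp(W,q(*e),.076)) for e in[(195,235),(535,233)]])
print('tip far edge',R(unp(W,q(366,380),zt)),[R(unp(W,q(*e),zt+.004)) for e in[(317,425),(414,425)]])
```

```text
0.08379999999999999
hole far [623.  -50.5  76. ] sliver [616.2 -43.7  76. ] [615.4 -56.5  76. ]
ear corners [array([639.4, -29.8,  76. ]), array([637.1, -72.8,  76. ])]
tip far edge [621.4 -50.4  83.8] [array([617.2, -44.1,  87.8]), array([616.5, -56.1,  87.8])]
```

Tip (616.0,−50.2), hole (616.3,−50.2). They are aligned, so I go down gently.

Emit:
play_rows(
  twist=[
    [0,0,0],
    [0,0,0],
    [0,0,0],
    [0,0,0],
    [0,0,0],
    [0,0,0],
  ],
  travel=[
    [0,0,-0.06],
    [0,0,-0.06],
    [0,0,-0.03],
    [0,0,-0.03],
    [0,0,-0.02],
    [0,0,0],
  ],
  grip=[1,1,1,1,1,1],
)

```text
time_s: 12.15
ee_pos: [0.6174, -0.0508, 0.1333]
eef_rot: [-1.571, -0.0, 3.082]
force: [0.5, 0.5, -2.0]
grip_width: 0.0174
```

Emit:
play_rows(
  twist=[
    [0,0,0],
    [0,0,0],
    [0,0,0],
  ],
  travel=[
    [0,0,-0.02],
    [0,0,-0.02],
    [0,0,0],
  ],
  grip=[1,1,1],
)

```text
time_s: 12.45
ee_pos: [0.6174, -0.0508, 0.1313]
eef_rot: [-1.571, -0.0, 3.082]
force: [0.1, 0.5, -1.2]
grip_width: 0.0173
```

It is about 4 mm into the hole with no force. I continue in small steps.

Emit:
play_rows(
  twist=[
    [0,0,0],
    [0,0,0],
    [0,0,0],
    [0,0,0],
    [0,0,0],
  ],
  travel=[
    [0,0,-0.05],
    [0,0,-0.05],
    [0,0,-0.05],
    [0,0,-0.05],
    [0,0,0],
  ],
  grip=[1,1,1,1,1],
)

```text
time_s: 12.95
ee_pos: [0.6173, -0.0508, 0.1209]
eef_rot: [-1.571, -0.001, 3.082]
force: [-0.2, -0.5, -0.9]
grip_width: 0.0177
```

Emit:
play_rows(
  twist=[
    [0,0,0],
    [0,0,0],
    [0,0,0],
    [0,0,0],
    [0,0,0],
    [0,0,0],
  ],
  travel=[
    [0,0,-0.03],
    [0,0,-0.03],
    [0,0,-0.03],
    [0,0,-0.03],
    [0,0,-0.03],
    [0,0,0],
  ],
  grip=[1,1,1,1,1,1],
)

```text
time_s: 13.55
ee_pos: [0.6174, -0.0508, 0.1137]
eef_rot: [-1.571, -0.0, 3.082]
force: [-1.4, -0.5, -1.8]
grip_width: 0.0178
```

Emit:
play_rows(
  twist=[
    [0,0,0],
    [0,0,0],
    [0,0,0],
    [0,0,0],
    [0,0,0],
  ],
  travel=[
    [0,0,-0.03],
    [0,0,-0.03],
    [0,0,-0.03],
    [0,0,-0.03],
    [0,0,0],
  ],
  grip=[1,1,1,1,1],
)

```text
time_s: 14.05
ee_pos: [0.6174, -0.0508, 0.1076]
eef_rot: [-1.571, -0.0, 3.082]
force: [0.1, -0.1, -1.6]
grip_width: 0.0173
```

Emit:
play_rows(
  twist=[
    [0,0,0],
    [0,0,0],
    [0,0,0],
    [0,0,0],
    [0,0,0],
  ],
  travel=[
    [0,0,-0.04],
    [0,0,-0.04],
    [0,0,-0.04],
    [0,0,-0.04],
    [0,0,0],
  ],
  grip=[1,1,1,1,1],
)

```text
time_s: 14.55
ee_pos: [0.6174, -0.0508, 0.0995]
eef_rot: [-1.571, -0.0, 3.082]
force: [-0.4, 0.3, -1.2]
grip_width: 0.0173
```

Seat should come near TCP z = 0.0946. I go slowly until contact.

Emit:
play_rows(
  twist=[
    [0,0,0],
    [0,0,0],
    [0,0,0],
    [0,0,0],
  ],
  travel=[
    [0,0,-0.02],
    [0,0,-0.02],
    [0,0,-0.02],
    [0,0,0],
  ],
  grip=[1,1,1,1],
)

```text
time_s: 14.95
ee_pos: [0.6174, -0.0508, 0.0968]
eef_rot: [-1.571, -0.0, 3.082]
force: [-1.9, 0.0, -1.3]
grip_width: 0.0176
```

Emit:
play_rows(
  twist=[
    [0,0,0],
    [0,0,0],
    [0,0,0],
  ],
  travel=[
    [0,0,-0.01],
    [0,0,-0.01],
    [0,0,0],
  ],
  grip=[1,1,1],
)

```text
time_s: 15.25
ee_pos: [0.6175, -0.0508, 0.0959]
eef_rot: [-1.571, 0.0, 3.082]
force: [-2.2, 0.8, -0.5]
grip_width: 0.0175
```

Emit:
play_rows(
  twist=[
    [0,0,0],
    [0,0,0],
  ],
  travel=[
    [0,0,-0.01],
    [0,0,0],
  ],
  grip=[1,1],
)

```text
time_s: 15.45
ee_pos: [0.6175, -0.0508, 0.0954]
eef_rot: [-1.571, -0.0, 3.082]
force: [-1.8, 0.8, -0.5]
grip_width: 0.0176
```

Emit:
play_rows(
  twist=[
    [0,0,0],
    [0,0,0],
  ],
  travel=[
    [0,0,-0.01],
    [0,0,0],
  ],
  grip=[1,1],
)

```text
time_s: 15.65
ee_pos: [0.6174, -0.0508, 0.0949]
eef_rot: [-1.571, -0.0, 3.082]
force: [-0.8, 0.8, -0.2]
grip_width: 0.0174
```

Emit:
play_rows(
  twist=[
    [0,0,0],
    [0,0,0],
  ],
  travel=[
    [0,0,-0.01],
    [0,0,0],
  ],
  grip=[1,1],
)

```text
time_s: 15.85
ee_pos: [0.6175, -0.0508, 0.0946]
eef_rot: [-1.571, 0.0, 3.082]
force: [-3.4, 0.4, 3.3]
grip_width: 0.0177
```

Emit:
play_rows(
  twist=[
    [0,0,0],
    [0,0,0],
  ],
  travel=[
    [0,0,-0.006],
    [0,0,0],
  ],
  grip=[1,1],
)

```text
time_s: 16.05
ee_pos: [0.6175, -0.0508, 0.0946]
eef_rot: [-1.571, 0.0, 3.082]
force: [-5.0, 0.7, 5.1]
grip_width: 0.0174
```

The collar made contact at exactly the predicted height. I release.

Emit:
play_rows(
  twist=[
    [0,0,0],
    [0,0,0],
    [0,0,0],
    [0,0,0],
    [0,0,0],
  ],
  travel=[
    [0,0,0],
    [0,0,0],
    [0,0,0],
    [0,0,0],
    [0,0,0],
  ],
  grip=[0.7,0.4,0.1,0.1,0.1],
)

```text
time_s: 16.55
ee_pos: [0.6175, -0.0508, 0.0941]
eef_rot: [-1.571, 0.0, 3.082]
force: [0.2, 0.4, 0.4]
grip_width: 0.0416
```

Emit:
play_rows(
  twist=[
    [0,0,0],
    [0,0,0],
    [0,0,0],
    [0,0,0],
    [0,0,0],
    [0,0,0],
    [0,0,0],
    [0,0,0],
    [0,0,0],
    [0,0,0],
  ],
  travel=[
    [0,0,0.2],
    [0,0,0.5],
    [0,0,0.5],
    [0,0,0.5],
    [-0.3,0,0.4],
    [-0.6,-0.6,0],
    [-0.6,-0.6,0],
    [-0.6,-0.6,0],
    [-0.5,-0.6,0],
    [0,0,0],
  ],
  grip=[0.1,0.1,0.1,0.1,0.1,0.1,0.1,0.1,0.1,0.1],
)

```text
time_s: 17.55
ee_pos: [0.4855, -0.1734, 0.2003]
eef_rot: [-1.57, 0.001, 3.079]
force: [0.7, 0.5, -0.8]
grip_width: 0.0426
```

Run:
```python
from station import ctrl
from h import *
for n,b in(('top',(165,140,355,320)),('scene',(160,170,350,310)),('wrist',None)):
    p=ctrl.camera(n);save(p,'f'+n+'.png',b,4 if b else 1);pickle.dump(p,open(f'pics/f{n}.pkl','wb'))
o=ctrl.get_obs();print(o['ee_pos'],o['force'],o['time_s'])
```

```text
[ 0.4878766  -0.1706271   0.19981228] [-0.35051278 -0.15622206  0.70324692] 17.7
```

View pics/ftop.png

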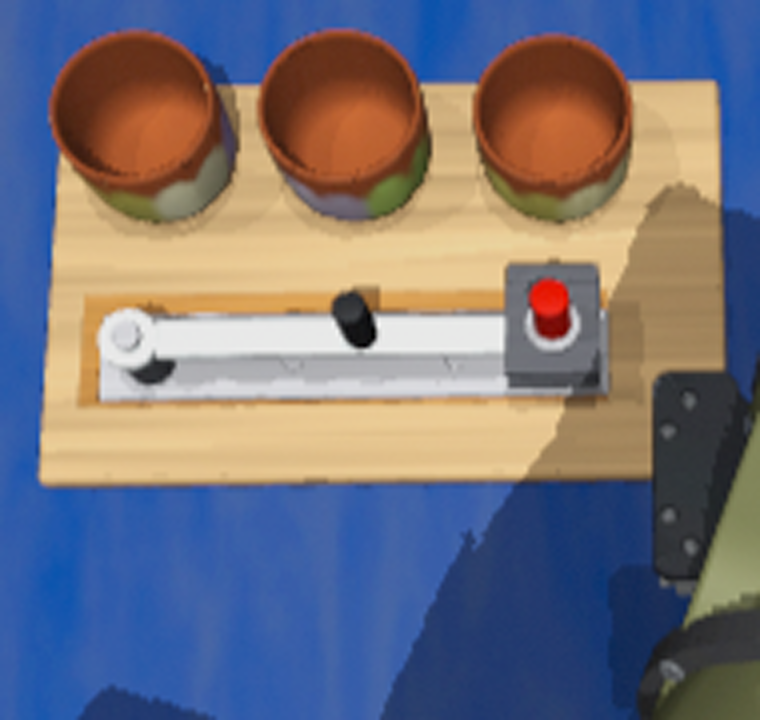

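View pics/fscene.png

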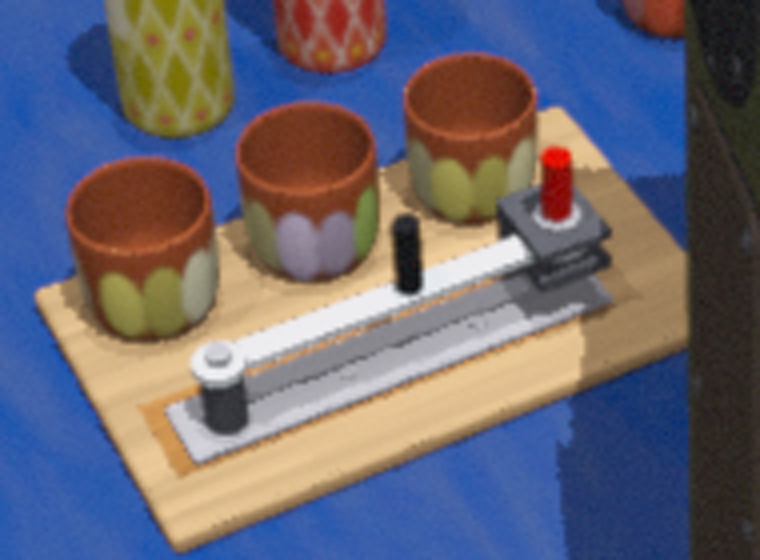

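View pics/fwrist.png

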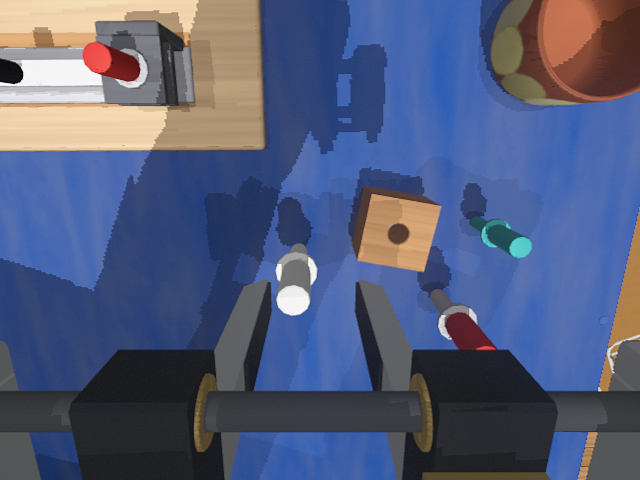

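Run:
```python
from station import ctrl
from h import *
T=pickle.load(open('pics/ftop.pkl','rb'));S=pickle.load(open('pics/fscene.pkl','rb'))
a=lambda x,y,o,s:np.array([(x+.5)/s-.5+o[0],(y+.5)/s-.5+o[1]])
print(tri([T,S],[a(549,296,(165,140),4),a(556,155,(160,170),4)]))
print(ctrl.hand_in())
```

```text
(array([ 0.61672847, -0.05170797,  0.12380379]), array([-0.24274718, -0.20871887,  0.36962879,  0.11088065]))
the job is handed in; nothing more can be done
None
```

I shut the bar, locked it with the pin and handed the job in at about 17.7 s of the 72 s allowed.

- **Bar:** I pushed its post with the closed fingers until it reached its stop, where the wrist force rose to about 23 N. The pictures then showed the eye between the two ears.
- **Pin:** I took the small red pin from the wooden block and lined it up with the hole using the wrist camera. It slid through both ears and the eye without meeting resistance. The collar touched down at 76 mm, the height expected when fully home, with about 5 N of downward push, and I let go.

In the final pictures the pin stands upright with its collar on the upper ear. Its knob top measures 123.8 mm high against 123 mm expected, and its axis is within about 2 mm of the hole. The bar is shut, the three cups look unmoved, and the arm is clear of everything. No check failed or disagreed beyond the 2 mm camera calibration.

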